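Seat the cocked trimming chuck in the banding wheel's square socket

ROBOT

A 6-joint arm with a two-finger parallel gripper is mounted at the origin on the work surface. World frame = base frame: x ahead of the robot, y to its left, z up, the work surface at z = 0. Lengths are in m, angles in rad, forces in N, time in s.
With the tool pointing down it reaches from about 0.3 to 0.775 m from the base axis. Payload 14.6 kg.
Tool frame: the origin (TCP) lies midway between the tips of the shut fingers; the grasp point (between the pads) lies 19 mm behind it (ctrl.tcp_to_grasp is the z of the grasp point in the tool frame, in m); z points along the fingers, y is the line along which they close (so a half turn about z gives the same grasp; the last joint's range is limited). The gripper opens to 94 mm and grips with 3 to 60 N. Pads are 16 mm wide; open, the fingers measure 119 mm over their backs; the gripper's body (75 mm by 177 mm) begins 78 mm behind the grasp point.
Start: joints at [1.053, 0.3, 1.521, -0, 1.321, -0.067], TCP at [0.24, 0.495, 0.205] pointing down, gripper open.
Joint ranges: [-3.03, 3.03], [-0.79, 2.21], [0.23, 2.52], [-1.04, 4.18], [0, 3.07], [-2.55, 2.55]. Speed limits (rad/s): [2.22, 2.22, 2.57, 3.14, 3.14, 3.14].

INTERFACE

Orientations are given as [roll, pitch, yaw] about the fixed x, y, z axes, in that order (R = Rz(yaw) Ry(pitch) Rx(roll)).
In Python, from station import monitor, camera, ctrl gives the robot as it stands.
- The arm moves only by the tool apply_moves, never from a script. Its argument "plan" is one flat list of numbers, 4 for each row, row after row: the shift along the tool's x, y, z in mm, then the turn about the tool's z in rad. In form: [dx, dy, dz, spin, dx, dy, dz, spin, ...]. A call has 1 to 20 rows; each row shifts and turns the commanded pose from where the row before left it, along the tool's axes as they then stand; what a row does not reach is not made up. A row lasts 1/10 s, in which the tool goes at most 50 mm and 8.59 degrees, less where a joint would pass 70% of its speed; a pose out of reach is approached as far as the arm can. A call is refused whole if a number of a shift passes 50 or a number of a turn 0.15, either way. A call with a gripper value outside its range is refused whole. "hand" is the gripper command: -1 is shut, 1 is fully open, values between are in proportion, set as the call begins (left out, the last holds). The fingers move at their own pace and stop on an object; "squeeze" is the grip in N (left out, the last holds). Time passes only in rows, so rows that do not move let the fingers close. It gives the time, the measured TCP pose, the force, the opening and the grip force at its end, in the units of the state.
- monitor.get_obs(): the state, without advancing time (a new reading comes with each control period).
- camera(name): name is "side" or "top"; returns a dict with "image" (480x640x3 uint8, red, green, blue), "range_z" (480x640 float32, m along the optical axis (not along the pixel's ray), 0 where there is no reading), "mtx" (3x3 intrinsics, pixels), "distortion" ([k1, k2, p1, p2, k3] as OpenCV has them; the pictures are not rectified), "rvec" (rotation vector, rad) and "tvec" (3), from world to camera coordinates, as OpenCV has them. Camera axes: x right, y down, z forward; pixel columns grow to the right and rows downward; lengths in m; the calibration is good to about 2 mm. A picture is of the moment at which its call begins.
- ctrl.hand_in(): hands the job in; it is judged then, once.
The state is a dict: "time_s": time; "qpos": joint angles; "joint_vel": joint speeds; "tau": joint torques, N m; "ee_pos": TCP position; "eef_rot": TCP orientation; "force": force on the tool from outside, world axes, zero at the start; "moment": the same for the moment, N m; "grip_width": finger opening in m; "grip_force": force on a finger pad.
Only numpy, scipy, OpenCV 4.12 (cv2) and the standard library are available. Lean on these libraries where they do the work, as an engineer would, in place of code of your own. Each camera call takes 0.05 s, during which the arm holds its last target. There are 200 camera calls.

TASK

The red-capped trimming chuck was put down crooked on its banding wheel, so it stands on the rim of the square socket. Turn it in small steps while pressing it down, without lifting it off the wheel, until it drops fully home in the socket, then let go. Leave the blue-capped chuck, which is already seated on the other wheel, alone.

Things in the scene. Friction and masses are not known exactly. Their poses are not given: they have to be found in the camera images.
- red_chuck_center (a point): Centre of the loose chuck: upright pale-wood block 48 x 48 mm, 68 high, with a round red cap (42 across, 8 high); 76 mm high in all, 0.2 kg. Point on its axis, 38 mm above its foot; z up, x and y square to its side faces (grip these). At the start it stands upright on a socket's rim, centred within 2 mm, turned 28 to 45 degrees out of line either way; any of the four ways round will do.
- wheel_a: Locked banding wheel under the red-capped chuck: dark iron pedestal, aluminium head 200 mm across, fixed brown wooden bat 150 x 150 x 12 mm with a square socket in its middle. Origin on its axis at the table surface, z up, x and y square to the sides of bat and socket. Top of bat 112 mm, socket floor 100 mm above the origin. A second such wheel carries the blue-capped chuck.
- wheel_a_socket (a point): Centre of the mouth of the square socket under the red-capped chuck, level with the bat's top, 112 mm above the table; axes as the wheel's. Socket 55 x 55 mm, 12 mm deep, with a 3 mm bevel round its mouth. The chuck's centre is 38 mm above this point at the start and 26 mm above it when home.
- blue_chuck_center (a point): Centre (38 mm above its foot) of a second chuck of the same form and size with a blue cap, already seated in the socket of the other wheel. To be left alone. A third such chuck, with a yellow cap, stands on the table and has no part in the job.
Things that resemble listed ones, but are neither listed nor needed, are in the scene too. What is shaped like the part that bears blue_chuck_center but turquoise is not meant.

How it is judged:
By the outcome, as a careful person would: the job done as asked, in the order asked, and still so for the second after the job is handed in, with the robot touching nothing.
It also fails if it takes over 40 s, if anything falls off the work surface, if the arm or the gripper's body presses on something with over 40 N, if the wrist force passes 120 N, or if a joint passes its speed limit or range.

## Working session

There is one attempt and no reset: what is moved stays moved. The work goes in short steps, Python scripts to look and compute and a tool call to move; the robot and the scene stay as the last step left them, time stands still between calls to the robot, and variables do not carry over. Pictures are saved under pics/ and viewed, at most 10 in all, crops included, and the job is handed in when it is done.

Besides the shell and the picture viewer there is one more tool, called after "Call:" by a JSON object that holds its "fn" and its "kwargs", one argument or row to a line. apply_moves: Moves the arm, as the interface text tells. Its arguments: {"type":"object","properties":{"plan":{"type":"array","items":{"type":"number"}},"hand":{"type":"number"},"squeeze":{"type":"number"}},"required":["plan"]}

```bash
mkdir -p pics; ls
python3 - <<'E'
from station import monitor,camera,ctrl
import cv2,numpy as np
print(monitor.get_obs(),ctrl.tcp_to_grasp)
for n in("side","top"):
    c=camera(n);np.savez(f"{n}0.npz",**c)
    cv2.imwrite(f"pics/{n}0.png",c["image"][...,::-1]);print(n,c["mtx"],c["distortion"],c["rvec"],c["tvec"])
E
```

```text
pics
{'time_s': 0.0, 'qpos': array([ 1.05338211e+00,  3.00458641e-01,  1.52160925e+00, -2.53930074e-06,
        1.32067717e+00, -6.65713677e-02]), 'joint_vel': array([ 3.72996717e-04, -1.16240811e-03,  1.45457597e-03, -5.57476023e-05,
        1.04630258e-03, -2.45407039e-05]), 'tau': array([ 1.52254630e-03, -5.31798720e+01, -3.52737129e+01,  7.09382258e-02,
        2.43862916e-02, -9.44569138e-05]), 'ee_pos': array([0.23950424, 0.49481535, 0.20488125]), 'eef_rot': array([-3.14044264e+00, -7.42063618e-05,  2.69075039e+00]), 'force': array([0.20997639, 0.03246982, 0.89199953]), 'moment': array([ 0.00081243, -0.00552313, -0.00712103]), 'grip_force': 0.0, 'grip_width': 0.09440317091435221} -0.0188
side [[619.24986064   0.         327.73706267]
 [  0.         619.24986064 238.75395836]
 [  0.           0.           1.        ]] [0.05223287 0.         0.         0.         0.        ] [ 2.45002699 -0.10074111  0.02702605] [-0.57585449  0.03697447  1.28010871]
top [[485.24018494   0.         320.72486739]
 [  0.         485.24018494 246.40164325]
 [  0.           0.           1.        ]] [-0.07695746  0.          0.          0.          0.        ] [ 2.13096554 -2.19627064  0.09639691] [-0.05022934  0.56072851  0.88392418]
```

View pics/side0.png

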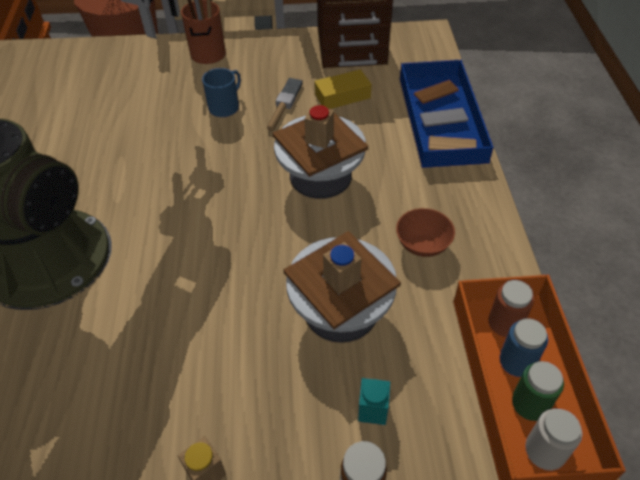

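View pics/top0.png

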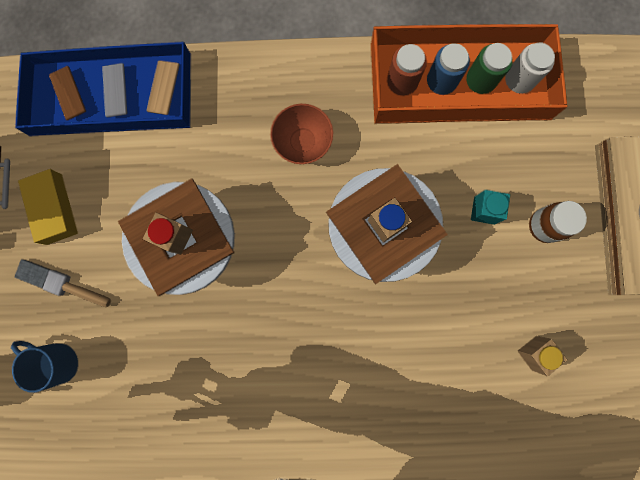

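Side view: red cap (319,113) on the far wheel, blue cap (342,256) on the near wheel, turquoise block (375,400), yellow cap (198,457).
Top view: red cap (160,231), blue (392,217), turquoise (491,206), yellow (551,357).
Things that could be taken for the red-capped chuck: the red-brown bowl (302,133) and the brown jar (408,65) are the wrong shape. The blue-, yellow- and turquoise-capped ones are the wrong colour. I choose the red cap at top (160,231) / side (319,113) and check it in a close crop.

```bash
cat > h.py <<'E'
import cv2,numpy as np
def load(n,t="0"): return dict(np.load(f"{n}{t}.npz"))
def ray(c,uv,z):
    R=cv2.Rodrigues(c["rvec"])[0]; o=-R.T@c["tvec"].ravel()
    p=cv2.undistortPoints(np.float64(uv).reshape(-1,1,2),c["mtx"],c["distortion"]).reshape(-1,2)
    d=np.c_[p,np.ones(len(p))]@R
    return o+d*((z-o[2])/d[:,2])[:,None]
def proj(c,P): return cv2.projectPoints(np.float64(P).reshape(-1,1,3),c["rvec"],c["tvec"],c["mtx"],c["distortion"])[0].reshape(-1,2)
def redmask(im):
    h=cv2.cvtColor(im,cv2.COLOR_RGB2HSV); return (((h[...,0]<6)|(h[...,0]>174))&(h[...,1]>200)&(h[...,2]>90)).astype(np.uint8)
E
python3 - <<'E'
from h import *
crops=[]
for n,(x,y) in dict(top=(177,237),side=(320,135)).items():
    c=load(n); im=c["image"]
    m=redmask(im);k,l,s,ce=cv2.connectedComponentsWithStats(m)
    for i in range(1,k):
        if s[i,4]>80: print(n,s[i],ce[i],ray(c,ce[i],.188))
    print(proj(c,[[.24,.495,.205],[0.24,.495,.3]]))
    crops.append(cv2.resize(im[y-62:y+62,x-65:x+65],(780//2*2,744),interpolation=cv2.INTER_CUBIC)[:, :, ::-1])
cv2.imwrite("pics/crop0.png",cv2.resize(crops[0],(624,595)))
cv2.imwrite("pics/crop1.png",cv2.resize(crops[1],(624,595)))
# range-based: points near the chuck top 
c=load("top");z=c["range_z"];v,u=np.mgrid[150:320,100:260]
R=cv2.Rodrigues(c["rvec"])[0]
zz=z[150:320,100:260].ravel();p=cv2.undistortPoints(np.c_[u.ravel(),v.ravel()].astype(float).reshape(-1,1,2),c["mtx"],c["distortion"]).reshape(-1,2)
P=(np.c_[p*zz[:,None],zz]-c["tvec"].ravel())@R
P=P[zz>0]
for lo,hi in((.18,.2),(.172,.184),(.105,.119),(.09,.104)):
    q=P[(P[:,2]>lo)&(P[:,2]<hi)]; 
    if len(q)>5: print(lo,hi,len(q),np.median(q,0),cv2.minAreaRect((q[:,:2]*1000).astype(np.float32)))
E
```

```text
top [148 219  25  25 492] [160.02235772 230.70528455] [[0.5753248  0.18323485 0.188     ]]
[[-35.09247868 449.46153528]
 [-82.07084503 468.81490536]]
[[164.67520399  27.18744428]
 [155.21334005 -12.29878237]]
0.18 0.2 792 [0.57488893 0.18139525 0.18823894] ((575.4525146484375, 182.9615936279297), (47.21235656738281, 48.120361328125), 62.81879425048828)
0.172 0.184 389 [0.57023128 0.17301855 0.1807253 ] ((575.6279907226562, 183.14768981933594), (49.52898025512695, 48.367828369140625), 63.671119689941406)
0.105 0.119 6105 [0.57012019 0.17677053 0.11312556] ((577.6458740234375, 184.96578979492188), (180.58106994628906, 151.64511108398438), 28.648374557495117)
0.09 0.104 2663 [0.56437224 0.15771227 0.10100787] ((575.5280151367188, 183.67355346679688), (198.9109649658203, 199.2862548828125), 22.1817684173584)
```

View pics/crop0.png

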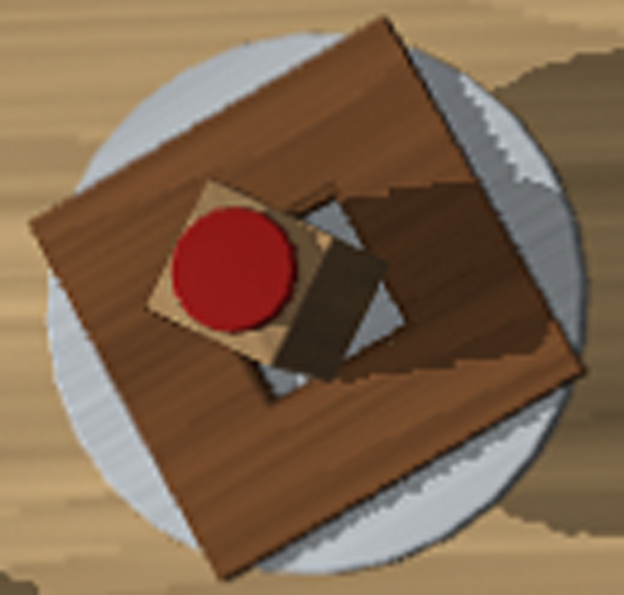

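View pics/crop1.png

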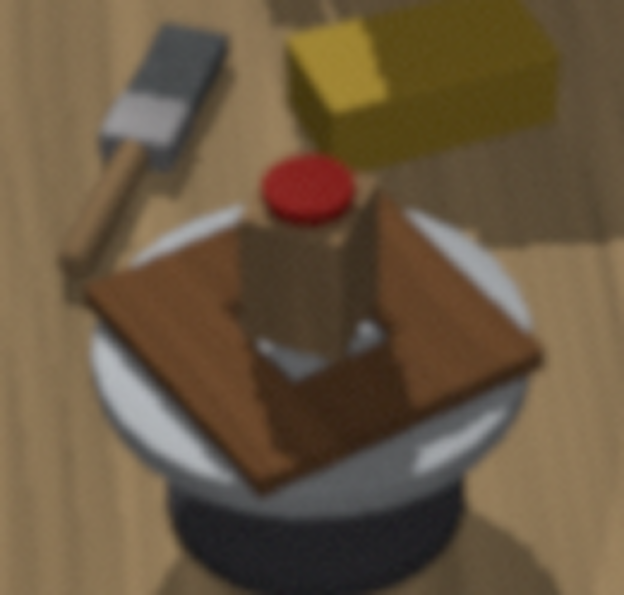

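The crop confirms the choice: red round cap on a pale block standing crooked over the socket, whose corners show. Crop corners of the bat are (385,15), (585,370), (222,580), (30,222). Corners of the chuck top are (210,180), (330,237), (272,365), (148,305).

Run:
```python
from h import *
c=load("top")
f=lambda a:(np.array(a)+.5)/4.8-.5+[112,175]
B=ray(c,f([(385,15),(585,370),(222,580),(30,222)]),.112)[:,:2]
C=ray(c,f([(210,180),(330,237),(272,365),(148,305)]),.180)[:,:2]
for X in(B,C):
    d=np.roll(X,-1,0)-X
    print(X.mean(0),np.linalg.norm(d,axis=1),np.degrees(np.arctan2(d[:,1],d[:,0]))%90)
from station import monitor
o=monitor.get_obs();from scipy.spatial.transform import Rotation as R
M=R.from_euler("xyz",o["eef_rot"]).as_matrix();print(M.round(3))
for T in ([.5755,.183,.25],):
    print((M.T@(np.array(T)-o["ee_pos"])*1000).round(1))
# sharpen both angles with range pts / brown mask
c=load("top");im=c["image"]
h=cv2.cvtColor(im,cv2.COLOR_RGB2HSV)
v=h[232:240,140:150];print(h[245,150],h[270,165],h[200,190])
```

```text
[0.57623401 0.18346519] [0.15056452 0.1496976  0.15005485 0.14985674] [28.67631104 28.42232952 28.7376069  28.6174985 ]
[0.57565785 0.18352373] [0.04563063 0.04624323 0.04712173 0.04618176] [63.21642306 65.17417161 63.17440153 63.32647398]
[[-0.9    0.436 -0.001]
 [ 0.436  0.9   -0.001]
 [ 0.    -0.001 -1.   ]]
[-438.3 -134.4  -45. ]
[ 12 160  97] [ 12 160 113] [ 13 159 104]
```

Chuck centre is about (0.5755, 0.183) at 63.4°, the socket at 28.6°, so the turn needed is about −35° in world, which is +0.61 rad of tool spin. The tool's y axis is at 64.2°, already nearly square to the chuck. I'll lift and approach.

Call:
{"fn": "apply_moves", "kwargs": {
  "plan": [0, 0, -23, 0, 0, 0, -22, 0, -15, -5, 0, 0, -28, -8.5, 0, 0, -28, -8.5, 0, 0, -28, -8.5, 0, 0, -28, -8.5, 0, 0, -28, -8.5, 0, 0, -28, -8.5, 0, 0, -28, -8.5, 0, 0, -28, -8.5, 0, 0, -28, -8.5, 0, 0, -28, -8.5, 0, 0, -28, -8.5, 0, 0, -28, -8.5, 0, 0, -28, -8.5, 0, 0, -28, -8.5, 0, 0, -15, -5, 0, 0, 0, 0, 0, 0],
  "hand": 1,
  "squeeze": 40
}}

```text
time_s: 2.0
ee_pos: [0.5638, 0.1934, 0.2492]
eef_rot: [-3.14, -0.001, 2.688]
force: [0.1, 0.2, -0.1]
grip_width: 0.0943
grip_force: 0.0
```

```bash
cat >> h.py <<'E'
def rel(T,yaw=None):
    from station import monitor
    from scipy.spatial.transform import Rotation as R
    o=monitor.get_obs();M=R.from_euler("xyz",o["eef_rot"]).as_matrix()
    print("t",o["time_s"],"pos",o["ee_pos"].round(4),"F",o["force"].round(1),"w",round(o["grip_width"],4),"q",o["qpos"].round(2))
    print("shift",(M.T@(np.array(T)-o["ee_pos"])*1000).round(1),"ydir",np.degrees(np.arctan2(M[1,1],M[0,1])).round(2),"tilt",M[:2,2].round(4))
E
python3 -c "
from h import *
rel([.5755,.183,.136])"
```

```text
t 2.0 pos [0.5638 0.1934 0.2492] F [ 0.1  0.2 -0.1] w 0.0943 q [ 0.27  0.38  1.32 -0.    1.45 -0.85]
shift [-15.2  -4.1 113.2] ydir 64.04 tilt [-0.0015 -0.0006]
```

Call:
{"fn": "apply_moves", "kwargs": {
  "plan": [-8, -2, 0, 0.01, -7, -2, 0, 0, 0, 0, 20, 0, 0, 0, 25, 0, 0, 0, 25, 0, 0, 0, 23, 0, 0, 0, 20, 0, 0, 0, 0, 0, 0, 0, 0, 0]
}}

```text
time_s: 2.9
ee_pos: [0.5751, 0.1852, 0.1382]
eef_rot: [3.141, 0.0, 2.681]
force: [0.6, -0.3, 0.1]
grip_width: 0.094
grip_force: 0.0
```

Run:
```python
from h import *
rel([.5755,.183,.136])
from station import camera
for n in("top","side"):
    c=camera(n);np.savez(f"{n}1.npz",**c)
a=load("top","1")["image"][160:310,90:270];b=load("side","1")["image"][40:240,220:440]
cv2.imwrite("pics/pre.png",np.hstack([cv2.resize(a,(400,400)),cv2.resize(b,(400,400))])[...,::-1])
```

```text
t 2.9 pos [0.5751 0.1852 0.1382] F [ 0.6 -0.3  0.1] w 0.094 q [ 0.25  0.48  1.44 -0.    1.23 -0.86]
shift [-1.4 -1.8  2.2] ydir 63.63 tilt [0.0003 0.0001]
```

View pics/pre.png

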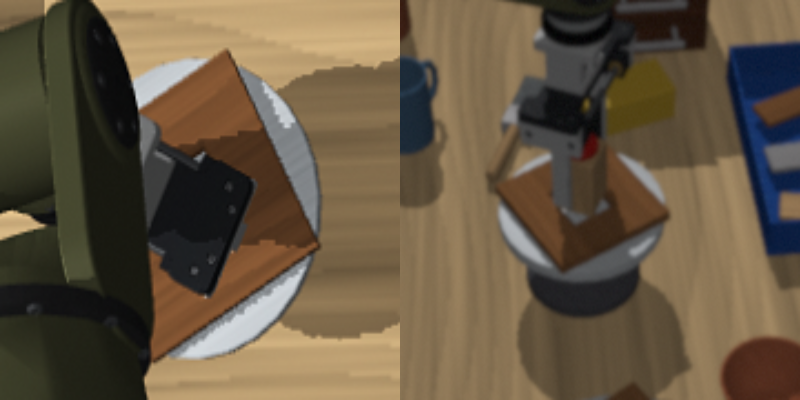

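The fingers straddle the chuck on both sides, with the red cap showing at (585,147) in the picture. A small centring shift, then close.

Call:
{"fn": "apply_moves", "kwargs": {
  "plan": [-1.5, -2, 2, 0, 0, 0, 0, 0]
}}

```text
time_s: 3.2
ee_pos: [0.5756, 0.1822, 0.1359]
eef_rot: [3.141, 0.001, 2.681]
force: [0.1, 0.1, -1.0]
grip_width: 0.0936
grip_force: 0.0
```

Call:
{"fn": "apply_moves", "kwargs": {
  "plan": [0, 0, 0, 0, 0, 0, 0, 0, 0, 0, 0, 0, 0, 0, 0, 0, 0, 0, 0, 0, 0, 0, 0, 0, 0, 0, 0, 0, 0, 0, 0, 0],
  "hand": -1,
  "squeeze": 40
}}

```text
time_s: 4.0
ee_pos: [0.5754, 0.1825, 0.1354]
eef_rot: [3.142, 0.0, 2.681]
force: [1.1, 0.8, 0.1]
grip_width: 0.0481
grip_force: 40.0
```

Gripped (48 mm). Next I press down lightly to see how stiff the contact is.

Call:
{"fn": "apply_moves", "kwargs": {
  "plan": [0, 0, 0.5, 0, 0, 0, 0.5, 0, 0, 0, 0, 0]
}}

```text
time_s: 4.3
ee_pos: [0.5755, 0.1825, 0.1354]
eef_rot: [3.141, 0.001, 2.681]
force: [-4.1, -0.1, 9.0]
grip_width: 0.0475
grip_force: 40.0
```

About 9 N of downward press per mm commanded. Now small turns under a light press.

Call:
{"fn": "apply_moves", "kwargs": {
  "plan": [0, 0, 0.5, 0.03, 0, 0, 0, 0.04, 0, 0, 0, 0.04, 0, 0, 0, 0.04, 0, 0, 0, 0.04, 0, 0, 0, 0.04, 0, 0, 0, 0.04, 0, 0, 0, 0]
}}

```text
time_s: 5.1
ee_pos: [0.5763, 0.1825, 0.1353]
eef_rot: [3.139, 0.002, 2.409]
force: [0.5, 0.0, 9.5]
grip_width: 0.0476
grip_force: 40.0
```

Call:
{"fn": "apply_moves", "kwargs": {
  "plan": [0, 0, 0.3, 0.04, 0, 0, 0, 0.04, 0, 0, 0, 0.04, 0, 0, 0.2, 0.04, 0, 0, 0, 0]
}}

```text
time_s: 5.6
ee_pos: [0.5765, 0.1824, 0.135]
eef_rot: [3.139, 0.002, 2.249]
force: [1.1, 0.2, 8.7]
grip_width: 0.0479
grip_force: 40.0
```

Call:
{"fn": "apply_moves", "kwargs": {
  "plan": [0, 0, 0.5, 0.04, 0, 0, 0.3, 0.04, 0, 0, 0.3, 0.04, 0, 0, 0, 0.03, 0, 0, 0, 0]
}}

```text
time_s: 6.1
ee_pos: [0.5753, 0.1824, 0.1321]
eef_rot: [-3.141, -0.0, 2.1]
force: [-0.8, 0.3, -1.5]
grip_width: 0.0477
grip_force: 40.0
```

It's entering the socket. Press straight down in small steps with a final 0.03 of turn.

Call:
{"fn": "apply_moves", "kwargs": {
  "plan": [0, 0, 1, 0.02, 0, 0, 1, 0.01, 0, 0, 1, 0, 0, 0, 1, 0, 0, 0, 1, 0, 0, 0, 1, 0, 0, 0, 0, 0]
}}

```text
time_s: 6.8
ee_pos: [0.5754, 0.1824, 0.1262]
eef_rot: [-3.141, -0.0, 2.071]
force: [-0.8, 0.2, -2.1]
grip_width: 0.0482
grip_force: 40.0
```

Call:
{"fn": "apply_moves", "kwargs": {
  "plan": [0, 0, 1, 0, 0, 0, 1, 0, 0, 0, 1, 0, 0, 0, 0.5, 0, 0, 0, 0.5, 0, 0, 0, 0, 0]
}}

```text
time_s: 7.4
ee_pos: [0.5755, 0.1824, 0.1234]
eef_rot: [3.141, 0.0, 2.071]
force: [-4.5, -1.2, 8.9]
grip_width: 0.048
grip_force: 40.0
```

It has dropped 12.0 mm and there's a floor reaction, so it's home. Relieve the press, release, and retreat straight up.

Call:
{"fn": "apply_moves", "kwargs": {
  "plan": [0, 0, -0.5, 0, 0, 0, -0.4, 0, 0, 0, 0, 0]
}}

```text
time_s: 7.7
ee_pos: [0.5755, 0.1824, 0.1234]
eef_rot: [3.141, 0.0, 2.071]
force: [-1.9, -1.5, 4.1]
grip_width: 0.0478
grip_force: 40.0
```

Call:
{"fn": "apply_moves", "kwargs": {
  "plan": [0, 0, 0, 0, 0, 0, 0, 0, 0, 0, 0, 0, 0, 0, 0, 0, 0, 0, 0, 0, 0, 0, 0, 0, 0, 0, 0, 0, 0, 0, 0, 0, 0, 0, 0, 0],
  "hand": 1
}}

```text
time_s: 8.6
ee_pos: [0.5754, 0.1824, 0.1232]
eef_rot: [3.142, 0.0, 2.071]
force: [-0.1, 0.3, 0.5]
grip_width: 0.0941
grip_force: 0.0
```

Call:
{"fn": "apply_moves", "kwargs": {
  "plan": [0, 0, -10, 0, 0, 0, -20, 0, 0, 0, -25, 0, 0, 0, -25, 0, 0, 0, -25, 0, 0, 0, -25, 0, 0, 0, -20, 0, 0, 0, 0, 0, 0, 0, 0, 0]
}}

```text
time_s: 9.5
ee_pos: [0.5753, 0.1824, 0.2731]
eef_rot: [3.141, 0.0, 2.071]
force: [-0.6, 0.4, -0.2]
grip_width: 0.0939
grip_force: 0.0
```

Run:
```python
from h import *
rel([.5,.4,.27])
from station import camera
for n in("top","side"):
    c=camera(n);np.savez(f"{n}2.npz",**c)
    k,l,s,ce=cv2.connectedComponentsWithStats(redmask(c["image"]))
    for i in range(1,k):
        if s[i,4]>50: print(n,s[i],ce[i],ray(c,ce[i],.176))
a=load("top","2")["image"][160:310,90:270];b=load("side","2")["image"][40:240,220:440]
cv2.imwrite("pics/post.png",np.hstack([cv2.resize(a,(400,400)),cv2.resize(b,(400,400))])[...,::-1])
```

```text
t 9.5 pos [0.5753 0.1824 0.2731] F [-0.6  0.4 -0.2] w 0.0939 q [ 0.25  0.38  1.25 -0.    1.5  -0.25]
shift [227.1  38.2   3.1] ydir 28.65 tilt [0.0002 0.    ]
top [152 220  24  25 468] [163.41025641 231.75854701] [[0.57518629 0.18186896 0.176     ]]
```

View pics/post.png

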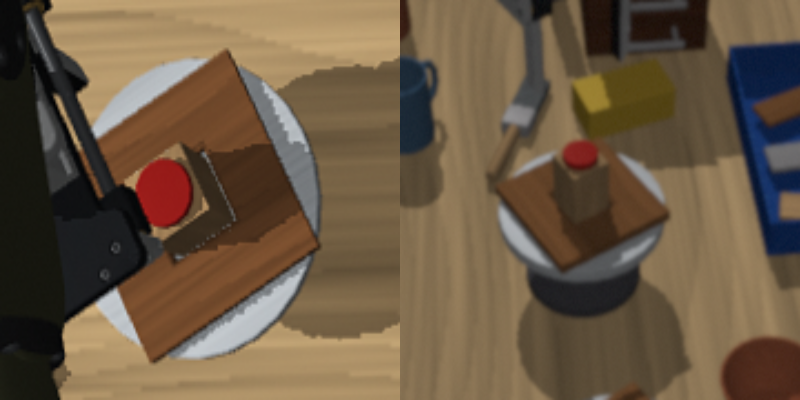

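The red chuck (cap at (164,193) left, (580,155) right) sits square and fully down in the socket, and the gripper is well clear. Handing in.

```bash
python3 -c "
from station import ctrl
print(ctrl.hand_in())"
```

```text
the job is handed in; nothing more can be done
None
```

The red-capped chuck was turned about 35° under light pressure, dropped the full 12 mm into its socket and was let go; the blue-capped chuck was not touched, and I handed the job in at about 9.6 s.

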